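# Set the mixed-up parts right in their sample trays

## Task

The bolt, the bearing, the bush and the nut have got into each other's trays. Set each loose part in the tray that shows its like as the fixed sample, standing as it does now in the middle of the round rubber pad; the empty mat is there to set a part on meanwhile, and the oil bottle must stay as it stands.

Things in the scene. Friction and masses are not known exactly. Their poses are not given: they have to be found in the camera images.
- bolt_center (a point): the loose M16 hexagon bolt of plain steel, standing on its head with the thread up; 60 tall, head 27 wide and 10 high, shank 16 in diameter (mm). At the start it stands in the middle of the dark pad of a wrong tray. This point is its centre, half-way up (30 mm above its underside); its z axis points up along the part.
- bearing_center (a point): the loose ball bearing of plain steel, lying flat; 52 in diameter, 14 high (mm). At the start it stands in the middle of the dark pad of a wrong tray. This point is its centre, half-way up (7 mm above its underside); its z axis points up along the part.
- bush_center (a point): the loose bronze guide bush, standing on its flange; 45 tall, flange 42 in diameter and 10 high, barrel above it 32 in diameter (mm). At the start it stands in the middle of the dark pad of a wrong tray. This point is its centre, half-way up (22.5 mm above its underside); its z axis points up along the part.
- nut_center (a point): the loose M20 hexagon nut of plain steel, lying flat; 34 wide, 16 high (mm). At the start it stands in the middle of the dark pad of a wrong tray. This point is its centre, half-way up (8 mm above its underside); its z axis points up along the part.
- pad_bolt (a point): Middle of the top of the dark round pad (60 mm across, top 6 mm above the bench) of a fixed aluminium tray, 126 x 80 mm, that has as sample, bolted down, an M16 bolt standing on its head, 60 tall. z is up, x runs along the tray to the sample (its centre at x = +62 mm), y across it. The rim (at y = +-37 to 40 mm) is 0.6 mm above the pad. Grip parts here with the fingers closing along y.
- pad_bearing (a point): Middle of the top of the dark round pad (60 mm across, top 6 mm above the bench) of a fixed aluminium tray, 126 x 80 mm, that has as sample, bolted down, a 52 mm ball bearing lying flat, 14 high. z is up, x runs along the tray to the sample (its centre at x = +62 mm), y across it. The rim (at y = +-37 to 40 mm) is 0.6 mm above the pad. Grip parts here with the fingers closing along y.
- pad_bush (a point): Middle of the top of the dark round pad (60 mm across, top 6 mm above the bench) of a fixed aluminium tray, 126 x 80 mm, that has as sample, bolted down, a bronze guide bush standing on its flange, 45 tall. z is up, x runs along the tray to the sample (its centre at x = +62 mm), y across it. The rim (at y = +-37 to 40 mm) is 0.6 mm above the pad. Grip parts here with the fingers closing along y.
- pad_nut (a point): Middle of the top of the dark round pad (60 mm across, top 6 mm above the bench) of a fixed aluminium tray, 126 x 80 mm, that has as sample, bolted down, an M20 nut lying flat, 16 high. z is up, x runs along the tray to the sample (its centre at x = +62 mm), y across it. The rim (at y = +-37 to 40 mm) is 0.6 mm above the pad. Grip parts here with the fingers closing along y.
- mat_center (a point): Middle of the top of the empty black rubber mat, 96 x 96 mm, 3 mm thick, fixed to the bench: room to set down a part meanwhile.
- oil_center (a point): The oil bottle (48 mm across, 134 mm tall with its red spout) that stands loose among the trays and is to be left alone. This point is half-way up, 67 mm above the bench.

How it is judged:
By the outcome, as a careful person would: the job done as asked, in the order asked, and still so for the second after the job is handed in, with the robot touching nothing.
It also fails if it takes over 141 s, if anything falls off the work surface, if the arm or the gripper's body presses on something with over 40 N, if the wrist force passes 120 N, or if a joint passes its speed limit or range.

## Robot

A 6-joint arm with a two-finger parallel gripper is mounted at the origin on a cart in front of the work surface, level with it; the furniture and walls round the work are solid. World frame = base frame: x ahead of the robot, y to its left, z up, the work surface at z = 0. Lengths are in m, angles in rad, forces in N, time in s.
With the tool pointing down it reaches from about 0.35 to 0.725 m from the base axis. Payload 4.3 kg.
Tool frame: the origin (TCP) lies midway between the tips of the shut fingers; the grasp point (between the pads) lies 19 mm behind it (env.tcp_to_grasp is the distance from the TCP to the grasp point, in m); z points along the fingers, y is the line along which they close (so a half turn about z gives the same grasp; the last joint's range is limited). The gripper opens to 85 mm and grips with 20 to 120 N. Pads are 22 mm wide; open, the fingers measure 114 mm over their backs; the gripper's body (76 mm by 85 mm) begins 54 mm behind the grasp point. The pads swing forward as they close: fully open they stand 13 mm farther back than shut.
Start: joints at [-1.394, 0.377, 0.081, 1.274, 0, 1.46], TCP at [0.163, -0.552, 0.231] pointing down, gripper open.
Joint ranges: [-2.72, 2.72], [-0.84, 1.66], [-1.02, 1.22], [-1.77, 2.12], [-1.37, 1.28], [-3.14, 3.14]. Speed limits (rad/s): [2.57, 2.57, 3.14, 3.14, 3.14, 3.14].

## Interface

Orientations are given as a rotation vector (axis times angle).
In Python, from plant import env gives the robot as it stands. The module is installed in compiled form; this text tells all that it offers. Calls block until the motion is done:
- env.goto(position, orientation): joint-space move of the TCP to a pose.
- env.movel(position, ori=None, vel=0.15, f_stop=None): straight line of the TCP; ori=None keeps the orientation; vel is the mean speed in m/s. With f_stop (N) it stops when the force on the tool has changed by that much, and returns True; else False.
- env.goto_joints(angles): joint-space move.
- env.open_gripper() and env.gripper_close(): open the fingers fully, or close them until they stop; the grip force is fixed at half the most.
- env.dwell(seconds).
- env.solve_ik(position, orientation): joint angles nearest the present ones, or None.
- env.observe(): the state.
- env.grab_frame(name): name is "scene" or "side" or "wrist"; returns a dict with "img" (400x640x3 uint8, red, green, blue), "mtx" (3x3 intrinsics, pixels), "T" (4x4, takes a point from camera to world coordinates). Camera axes: x right, y down, z forward; pixel columns grow to the right and rows downward; lengths in m; the calibration is good to about 2 mm. A picture is of the moment at which its call begins. There is no depth.
A pose or a line that the arm cannot do raises env.Unreachable and nothing moves.
- env.close_job(): hands the job in; it is judged then, once.
The state is a dict: "t": time; "joint_positions": joint angles; "dq": joint speeds; "joint_efforts": joint torques, N m; "position": TCP position; "orientation": TCP orientation; "contact_force": force on the tool from outside, world axes, zero at the start; "moment": the same for the moment, N m; "finger_gap": finger opening in m; "grasp_force": force on a finger pad.
Only numpy, scipy, OpenCV 4.12 (cv2) and the standard library are available. Lean on these libraries where they do the work, as an engineer would, in place of code of your own. Each camera call takes 0.05 s, during which the arm holds its last target. There are 200 camera calls.

## Working session

There is one attempt and no reset: what is moved stays moved. The work goes in short steps, each a Python script; the robot and the scene stay as the last script left them, time stands still between calls to the robot, and variables do not carry over. Pictures are saved under pics/ and viewed, at most 14 in all, crops included, and the job is handed in when it is done.

```bash
mkdir -p pics
python3 - <<'E'
from plant import env
import cv2,numpy as np
for n in ["scene","side"]:
    f=env.grab_frame(n); cv2.imwrite(f"pics/{n}0.png",f["img"][:,:,::-1]); np.savez(f"pics/{n}0.npz",**f)
    print(n,f["mtx"].round(1).tolist(),f["T"].round(3).tolist())
o=env.observe();print(o["t"],o["position"],o["orientation"],env.tcp_to_grasp)
E
```

```text
scene [[407.6, 0.0, 326.4], [0.0, 407.6, 198.0], [0.0, 0.0, 1.0]] [[-0.708, -0.36, 0.608, 0.007], [-0.707, 0.362, -0.608, 0.551], [-0.001, -0.86, -0.511, 0.519], [0.0, 0.0, 0.0, 1.0]]
side [[438.7, 0.0, 323.0], [0.0, 438.7, 193.0], [0.0, 0.0, 1.0]] [[-0.934, -0.178, 0.309, 0.283], [-0.357, 0.44, -0.824, 0.759], [0.01, -0.88, -0.474, 0.455], [0.0, 0.0, 0.0, 1.0]]
0.1 [ 0.16256406 -0.55093381  0.23044805] [-3.10752883e+00 -4.48657627e-01  7.35435319e-05] 0.0187
```

View pics/scene0.png

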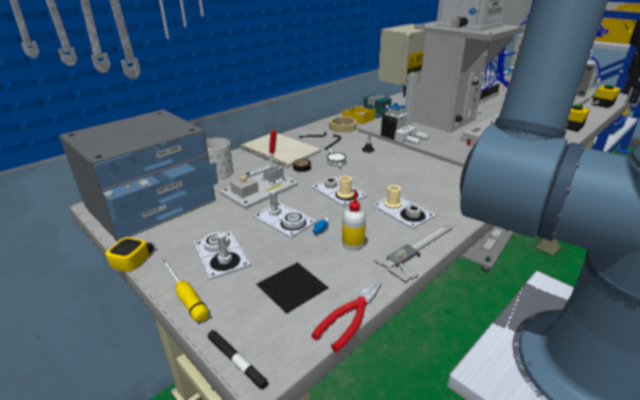

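View pics/side0.png

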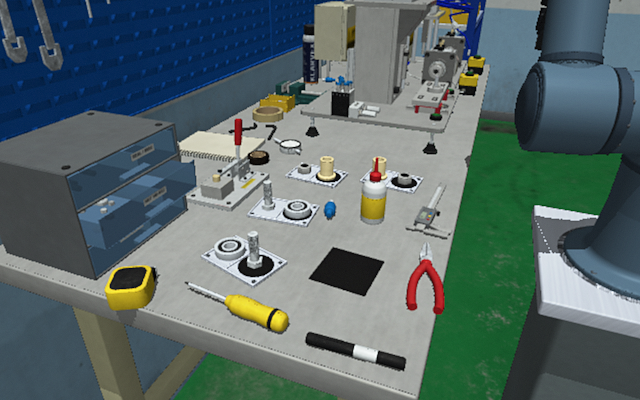

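```bash
cat > h.py <<'E'
from plant import env
import cv2,numpy as np
from scipy.spatial.transform import Rotation as R
def ray(f,u,v,z):
    d=f["T"][:3,:3]@np.linalg.solve(f["mtx"],[u,v,1]); o=f["T"][:3,3]
    return o+d*(z-o[2])/d[2]
def proj(f,p):
    q=np.linalg.inv(f["T"])@np.r_[p,1]; q=f["mtx"]@q[:3]; return q[:2]/q[2]
def down(yaw): # closing line (tool y) at angle yaw from world y; tool z down
    return (R.from_euler('z',yaw)*R.from_rotvec([np.pi,0,0])).as_rotvec()
def snap(name,cam="wrist"):
    f=env.grab_frame(cam); cv2.imwrite(f"pics/{name}.png",f["img"][:,:,::-1]); np.savez(f"pics/{name}.npz",**f); return f
E
python3 - <<'E'
from h import *
s=np.load("pics/scene0.npz");d=np.load("pics/side0.npz")
P=dict(A=((222,262),(256,265),.006),B=((293,220),(297,211),.01),C=((345,195),(326,180),.006),D=((411,213),(404,183),.01),mat=((292,287),(347,271),.003),oil=((353,243),(372,218),0),As=((214,242),(231,249),.015),Bs=((272,213),(267,209),.006),Cs=((330,184),(304,169),.014),Ds=((393,206),(380,179),.006))
for k,(a,b,z) in P.items(): print(k,ray(s,*a,z).round(3),ray(d,*b,z).round(3))
o=env.observe(); 
f=env.grab_frame("wrist");print(f["mtx"][0],f["T"].round(3).tolist(), R.from_rotvec(o["orientation"]).as_matrix().round(3).tolist(),o["position"])
E
```

```text
A [0.589 0.257 0.006] [0.589 0.253 0.006]
B [0.597 0.066 0.01 ] [0.594 0.074 0.01 ]
C [ 0.595 -0.102  0.006] [ 0.592 -0.084  0.006]
D [ 0.427 -0.144  0.01 ] [ 0.421 -0.128  0.01 ]
mat [0.442 0.204 0.003] [0.445 0.209 0.003]
oil [0.454 0.025 0.   ] [0.452 0.028 0.   ]
As [0.645 0.239 0.015] [0.644 0.24  0.015]
Bs [0.658 0.078 0.006] [0.656 0.083 0.006]
Cs [ 0.651 -0.106  0.014] [ 0.655 -0.104  0.014]
Ds [ 0.478 -0.145  0.006] [ 0.478 -0.135  0.006]
[352.89953794   0.         318.87449366] [[0.283, -0.907, -0.311, 0.242], [-0.959, -0.269, -0.089, -0.529], [-0.003, 0.324, -0.946, 0.372], [0.0, 0.0, 0.0, 1.0]] [[0.959, 0.283, -0.0], [0.283, -0.959, 0.002], [0.0, -0.002, -1.0]] [ 0.16256406 -0.55093381  0.23044805]
```

Run:
```python
from h import *
s=np.load("pics/scene0.npz");d=np.load("pics/side0.npz")
for a in [(470,160),(370,148),(425,130),(485,120)]: print(ray(s,*a,0).round(2))
for a in [(430,150),(312,133),(440,130),(355,115),(405,110)]: print('s',ray(d,*a,0).round(2))
```

```text
[ 0.48 -0.52  0.  ]
[ 0.74 -0.38  0.  ]
[ 0.71 -0.63  0.  ]
[ 0.61 -0.87  0.  ]
s [ 0.4  -0.37  0.  ]
s [ 0.74 -0.37  0.  ]
s [ 0.4  -0.54  0.  ]
s [ 0.67 -0.58 -0.  ]
s [ 0.53 -0.69  0.  ]
```

Run:
```python
from h import *
env.movel([0.14,-0.40,0.28],vel=0.25)
env.goto([0.55,-0.08,0.22],down(0)); snap("w1")
env.goto([0.55,0.17,0.22],down(0)); snap("w2")
o=env.observe();print(o["t"],o["joint_positions"])
```

```text
7.725 [ 1.89505719e-01  3.81577412e-01  5.80590657e-02  1.24725194e+00
 -1.08567985e-05 -2.95196214e+00]
```

View pics/w1.png

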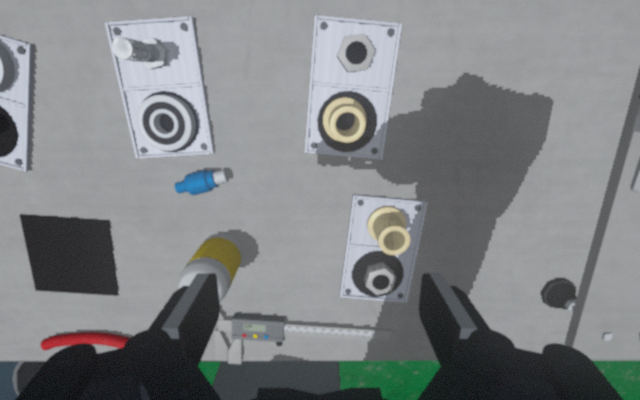

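View pics/w2.png

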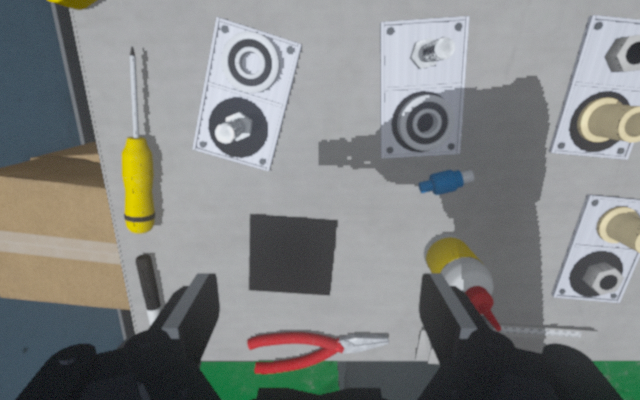

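```bash
cat > fit.py <<'E'
from h import *
from scipy.optimize import least_squares
import json
w1=dict(np.load("pics/w1.npz"));w2=dict(np.load("pics/w2.npz"))
def fit(f,px,L,W,z,off):
    g=cv2.cvtColor(f["img"],cv2.COLOR_RGB2GRAY)
    px=np.array(px,np.float32)
    c=cv2.cornerSubPix(g,px.reshape(-1,1,2).copy(),(4,4),(-1,-1),(3,40,.01)).reshape(-1,2)
    c=np.where(np.linalg.norm(c-px,axis=1,keepdims=True)<4,c,px)
    w=np.array([ray(f,*p,z)[:2] for p in c])
    m=np.array([[L/2,W/2],[L/2,-W/2],[-L/2,-W/2],[-L/2,W/2]])+[off,0]
    rot=lambda a:np.array([[np.cos(a),-np.sin(a)],[np.sin(a),np.cos(a)]])
    r=least_squares(lambda q:(m@rot(q[2]).T+q[:2]-w).ravel(),[*w.mean(0),0])
    return r.x,np.abs(r.fun).max()
J={}
for k,f,px in [("C",w1,[(316,16),(400,23),(382,159),(305,152)]),("D",w1,[(353,195),(426,201),(410,302),(341,297)]),
  ("B",w2,[(381,23),(469,16),(463,156),(383,158)]),("B1",w1,[(107,23),(191,17),(214,153),(136,158)]),("A",w2,[(217,18),(302,43),(270,170),(193,148)])]:
    x,e=fit(f,px,.126,.08,.0066,.031); J[k]=x.tolist(); print(k,x.round(4),e.round(4))
x,e=fit(w2,[(250,214),(337,219),(330,296),(249,289)],.096,.096,.003,0);J["M"]=x.tolist();print("M",x.round(4),e.round(4))
json.dump(J,open("fit.json","w"))
def over(f,ks,out):
    im=cv2.resize(f["img"][:,:,::-1],None,fx=2,fy=2,interpolation=cv2.INTER_CUBIC)
    for k in ks:
        x,y,a=J[k]
        for r,n,z,o,col in [(.03,40,.006,0,(0,0,255)),(.02,40,.006,.062,(0,255,0))]:
            t=np.linspace(0,2*np.pi,n); cx,cy=x+o*np.cos(a),y+o*np.sin(a)
            p=np.array([proj(f,[cx+r*np.cos(b),cy+r*np.sin(b),z]) for b in t])
            cv2.polylines(im,[(p*2+.5).astype(np.int32)],True,col,1)
    cv2.imwrite(out,im)
    return im
a=over(w1,["C","D","B1"],"/tmp/a.png")[0:620,180:880]; b=over(w2,["A","B"],"/tmp/b.png")[0:350,350:960]
a=cv2.resize(a,None,fx=.8,fy=.8)
cv2.imwrite("pics/ov1.png",a);cv2.imwrite("pics/ov2.png",b)
E
python3 fit.py
```

```text
C [ 0.5947 -0.1098 -0.0894] 0.0012
D [ 0.4243 -0.149  -0.0983] 0.001
B [0.594  0.0664 0.0678] 0.0022
B1 [0.5947 0.0658 0.0604] 0.0014
A [ 0.5897  0.2491 -0.2879] 0.0021
M [ 0.4482  0.2    -0.0768] 0.0009
```

View pics/ov1.png

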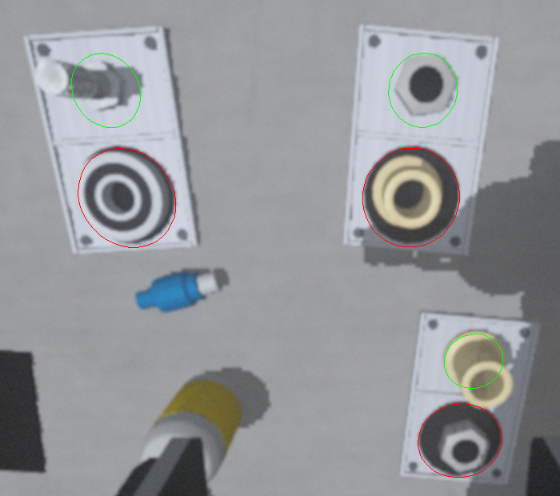

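View pics/ov2.png

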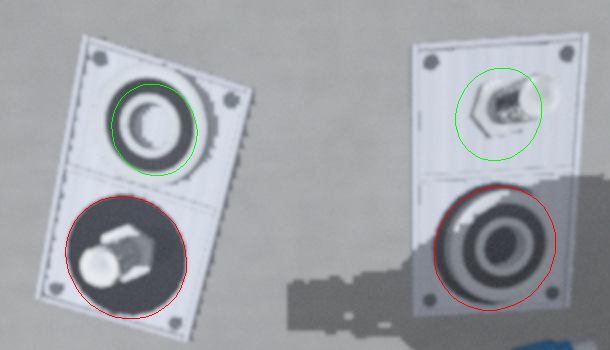

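```bash
cat >> h.py <<'E'
import json
J=json.load(open("fit.json"))
HI=0.24
ZG=dict(nut=.0075,bush=.018,bolt=.030,bearing=.004)  # TCP height for grip on a tray pad
def pose(k,flip): return J[k][0],J[k][1],down(J[k][2]+(np.pi if flip else 0))
def pick(k,part,flip,dz=0):
    x,y,o=pose(k,flip); z=ZG[part]+dz
    env.goto([x,y,HI],o); env.movel([x,y,z+.03],vel=.2)
    print("stop",env.movel([x,y,z],vel=.05,f_stop=15))
    env.gripper_close(); s=env.observe(); print("gap",round(s["finger_gap"],4),"F",round(s["grasp_force"],1),np.round(s["contact_force"],1))
    env.movel([x,y,HI],vel=.2); s=env.observe(); print("lifted gap",round(s["finger_gap"],4),"t",s["t"])
def place(k,part,flip,dz=0,off=(0,0)):
    x,y,o=pose(k,flip); x+=off[0];y+=off[1]; z=ZG[part]+dz
    env.goto([x,y,HI],o); env.movel([x,y,z+.03],vel=.2)
    print("stop",env.movel([x,y,z+.0005],vel=.04,f_stop=12)); print("z",env.observe()["position"][2])
    env.open_gripper(); env.movel([x,y,HI],vel=.2); print("t",env.observe()["t"])
E
python3 - <<'E'
from h import *
pick("D","nut",True); place("M","nut",True,dz=-.003)
snap("p1"); snap("p1s","side")
E
```

```text
stop False
gap 0.0321 F 59.0 [-1.  -0.3  5.2]
lifted gap 0.0316 t 13.6917
stop True
z 0.005087545156877794
t 18.7917
```

Run:
```python
import cv2,numpy as np
a=cv2.imread("pics/p1.png");b=cv2.imread("pics/p1s.png")
cv2.imwrite("pics/c1.png",np.vstack([cv2.resize(a,(480,300)),b[120:300,180:660]]) if False else np.vstack([cv2.resize(a,(440,275)),b[110:310,200:640]]))
```

```text
(no output)
```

View pics/c1.png

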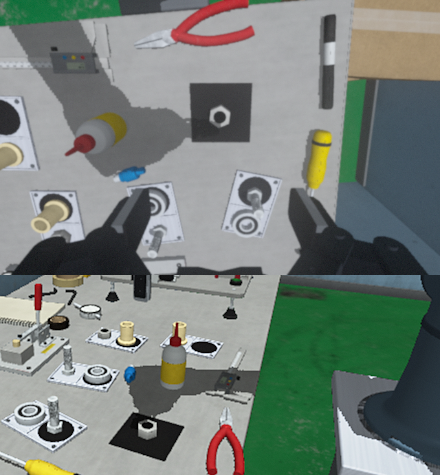

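The nut is centred on the mat, flat, at about (220,117) in the upper picture. Tray D's pad is empty and the bottle still stands. I'll go on with the bush and the nut.

Run:
```python
from h import *
pick("C","bush",True); place("D","bush",True)
x,y,o=pose("D",True); snap("p2a")
pick("M","nut",True,dz=-.003); place("C","nut",True)
x,y,o=pose("D",True)
env.goto([.47,-.12,.26],o); snap("p2"); print(env.observe()["t"])
f=dict(np.load("pics/p2.npz")); im=cv2.resize(f["img"][:,:,::-1],None,fx=2,fy=2,interpolation=cv2.INTER_CUBIC)
pts=[]
for k in "CD":
    x,y,a=J[k]
    for r,z,c in [(.03,.006,(0,0,255))]+([(.016,.051,(0,255,0)),(.021,.016,(255,0,0))] if k=="D" else [(.017,.022,(0,255,0))]):
        p=np.array([proj(f,[x+r*np.cos(t),y+r*np.sin(t),z]) for t in np.linspace(0,6.28,40)]); pts.append(p)
        cv2.polylines(im,[(p*2+.5).astype(np.int32)],True,c,1)
p=np.vstack(pts)*2; u0,v0=np.maximum(p.min(0)-60,0).astype(int);u1,v1=(p.max(0)+60).astype(int)
c=im[v0:v1,u0:u1]; s=min(1,800/c.shape[1],600/c.shape[0]); cv2.imwrite("pics/ov3.png",cv2.resize(c,None,fx=s,fy=s,interpolation=cv2.INTER_AREA))
```

```text
stop False
gap 0.0293 F 59.5 [-0.9  2.1  4.2]
lifted gap 0.0286 t 23.8583
stop True
z 0.01850896005268752
t 28.275
stop False
gap 0.0321 F 59.1 [-1.7  0.3  6.1]
lifted gap 0.0317 t 33.4333
stop True
z 0.008110252001291961
t 38.475
39.1
```

View pics/ov3.png

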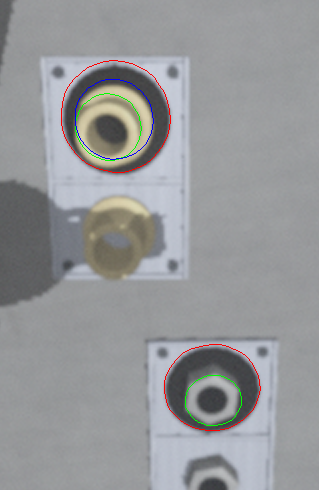

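```bash
cat >> h.py <<'E'
def overlay(f,k,circs,out,s=4):
    """circs: (radius,z,color) about pad k"""
    im=cv2.resize(f["img"][:,:,::-1],None,fx=s,fy=s,interpolation=cv2.INTER_CUBIC); x,y,a=J[k]; P=[]
    for r,z,c in circs:
        p=np.array([proj(f,[x+r*np.cos(t),y+r*np.sin(t),z]) for t in np.linspace(0,6.28,60)])*s+s/2-.5; P.append(p)
        cv2.polylines(im,[p.astype(np.int32)],True,c,1)
    p=np.vstack(P); u0,v0=np.maximum(p.min(0)-40,0).astype(int);u1,v1=(p.max(0)+40).astype(int); c=im[v0:v1,u0:u1]
    m=min(1,580/max(c.shape)); c=cv2.resize(c,None,fx=m,fy=m,interpolation=cv2.INTER_AREA); cv2.imwrite(out,c); return c
E
python3 - <<'E'
from h import *
x,y,o=pose("D",True)
env.goto([x-.03,y,.16],o); f=snap("p3"); c=overlay(f,"D",[(.03,.006,(0,0,255)),(.021,.016,(255,0,0)),(.016,.051,(0,255,0))],"pics/ov4.png")
print(c.shape,env.observe()["t"])
E
```

```text
(365, 348, 3) 39.7333
```

View pics/ov4.png

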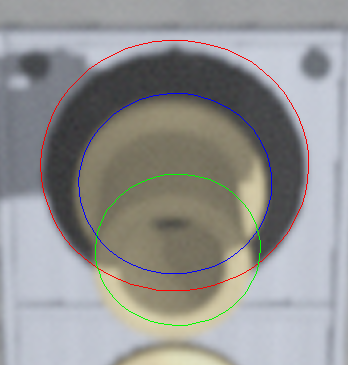

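The nut in C sits on its outline. The bush flange in D (columns 78 to 270, top edge row 95) lies within about 1.5 mm of the pad middle. Next is the second swap, and I'll check clearance over the bottle before going low at B.

Run:
```python
from h import *
env.movel([.4243-.03,-.149,HI],vel=.2)
pick("A","bolt",False); place("M","bolt",False,dz=-.003); snap("p4")
x,y,o=pose("B",False)
env.goto([x,y,HI],o); env.movel([x,y,.07],vel=.2); a=snap("p5","side")["img"]; b=snap("p5s","scene")["img"]
c=np.vstack([cv2.resize(cv2.imread("pics/p4.png"),(448,280)),np.hstack([a[80:300,240:464],b[120:340,200:424]])[:,:,::-1]])
cv2.imwrite("pics/c5.png",c); print(env.observe()["t"])
```

```text
stop False
gap 0.0146 F 58.4 [ 0.2  0.6 -0. ]
lifted gap 0.0146 t 45.7833
stop False
z 0.027367232753427118
t 50.2833
56.2417
```

View pics/c5.png

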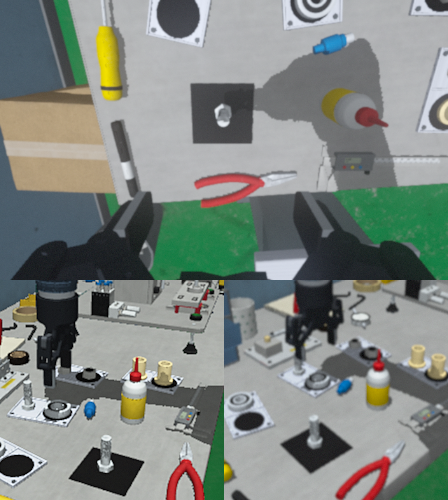

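The bolt stands on the mat and the arm is well clear of the bottle, so I'll finish the second swap.

Run:
```python
from h import *
pick("B","bearing",False); place("A","bearing",False)
pick("M","bolt",False,dz=-.003); place("B","bolt",False)
x,y,o=pose("B",False); env.goto([x+.02,y+.09,.24],o); f=snap("p6"); g=snap("p6s","side")["img"]
a=overlay(f,"A",[(.03,.006,(0,0,255)),(.026,.02,(0,255,0))],"/tmp/a.png")
b=overlay(f,"B",[(.03,.006,(0,0,255)),(.0145,.016,(255,0,0)),(.008,.066,(0,255,0))],"/tmp/b.png")
h=max(a.shape[0],b.shape[0]); pad=lambda q:cv2.copyMakeBorder(q,0,h-q.shape[0],0,0,0)
t=np.hstack([pad(a),pad(b)]); gg=g[100:300,200:500,::-1]; W=max(t.shape[1],300)
c=np.vstack([cv2.copyMakeBorder(q,0,0,0,W-q.shape[1],0) for q in (t,gg)]); m=min(1,800/c.shape[1],600/c.shape[0])
cv2.imwrite("pics/c6.png",cv2.resize(c,None,fx=m,fy=m)); print(env.observe()["t"])
```

```text
stop False
gap 0.0494 F 62.5 [-1.5  0.6  6.3]
lifted gap 0.0492 t 60.65
stop True
z 0.004962010935066926
t 68.9417
stop False
gap 0.0147 F 58.4 [0.7 0.3 2.6]
lifted gap 0.0148 t 73.275
stop False
z 0.030307712182127997
t 81.9
87.0333
```

View pics/c6.png

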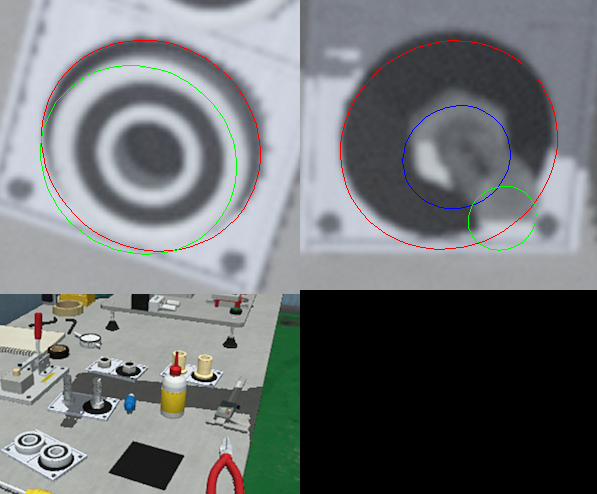

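The bearing, bolt and nut look right. I'll take one close-up of A and B to measure the centring.

Run:
```python
from h import *
L=[]
for k,cs in [("A",[(.03,.006,(0,0,255)),(.026,.02,(0,255,0))]),("B",[(.03,.006,(0,0,255)),(.0145,.016,(255,0,0)),(.008,.066,(0,255,0))])]:
    x,y,o=pose(k,False); a=J[k][2]
    env.goto([x+.0*np.cos(a),y+.0*np.sin(a),.2],o); f=snap("p7"+k); L.append(overlay(f,k,cs,"/tmp/a.png",5))
h=max(q.shape[0] for q in L)
c=np.hstack([cv2.copyMakeBorder(q,0,h-q.shape[0],0,0,0) for q in L]); m=min(1,800/c.shape[1],600/c.shape[0])
c=cv2.resize(c,None,fx=m,fy=m); cv2.imwrite("pics/c7.png",cv2.convertScaleAbs(c,alpha=1.3)); print(c.shape,env.observe()["t"])
```

```text
(383, 774, 3) 92.3167
```

View pics/c7.png

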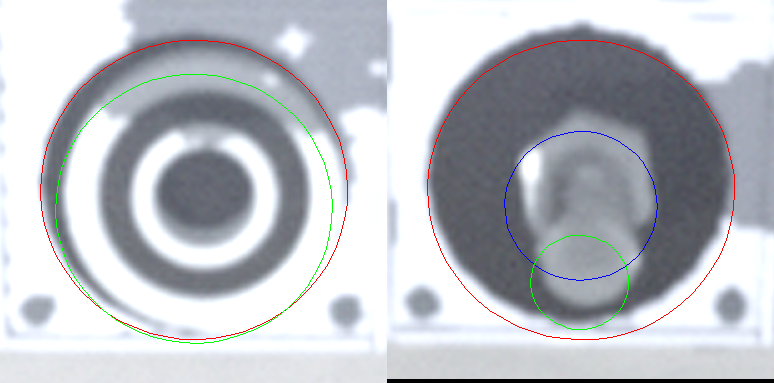

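The bolt is within 1 mm of the middle of pad B. The bearing centre at (205,195) is about 2 mm right and 1.3 mm up from the pad A middle at about (194.5,182), allowing for height. I'll nudge it.

Run:
```python
from h import *
x,y,o=pose("A",False); a=J["A"][2]; d=np.array([np.cos(a)*-.0013-np.sin(a)*.002,np.sin(a)*-.0013+np.cos(a)*.002])
env.goto([x,y,.2],o); env.movel([x,y,.034],vel=.2); env.movel([x,y,.004],vel=.06,f_stop=15)
env.gripper_close(); env.movel([x,y,.014],vel=.05); env.movel([x+d[0],y+d[1],.014],vel=.03)
print(env.movel([x+d[0],y+d[1],.0045],vel=.03,f_stop=12)); env.open_gripper()
env.movel([x+d[0],y+d[1],.2],vel=.2); env.movel([x,y,.2],vel=.1)
f=snap("p8"); c=overlay(f,"A",[(.03,.006,(0,0,255)),(.026,.02,(0,255,0))],"/tmp/a.png",5)
g=snap("p8s","side")["img"][120:300,200:460,::-1]
t=np.hstack([c,cv2.copyMakeBorder(g,0,c.shape[0]-180,0,0,0)]); m=min(1,800/t.shape[1]); cv2.imwrite("pics/c8.png",cv2.resize(t,None,fx=m,fy=m)); print(env.observe()["t"],c.shape,m)
```

```text
True
101.875 (384, 388, 3) 1
```

View pics/c8.png

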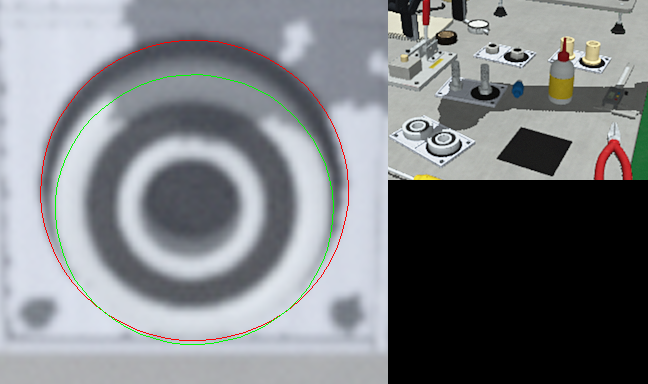

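The bearing is now centred on the pad, with its ring centre at (191,204) against an expected (194,202). Everything is standing and the arm is clear.

```bash
python3 -c "
from plant import env
print(env.close_job(), env.observe()['t'])"
```

```text
the job is handed in; nothing more can be done
the job is handed in; nothing more can be done
```

The job is handed in at about 102 s: bolt, bearing, bush and nut each stand in the matching tray, within about 1.5 mm of the pad middle by the camera, and the oil bottle was not touched.

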